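# Clear the bioreactor bench: sort beakers, steel fittings and the reagent bottle

### The job

Clear up after the bioreactor run: first draw the small beaker out of the larger one it is nested in, leaving the larger one where it stands until the small one is upright in the white wash tray, and later stand the larger one beside it, upright too. Put both steel fittings (the plug and the collar) in the steel pan and stand the reagent bottle upright in the square black bottle bay. Leave the wash bottle and the orange tip box where they are.

Things in the scene. Friction and masses are not known exactly. Their poses are not given: they have to be found in the camera images.
- small_beaker: Small white plastic beaker, straight round wall, 46 mm outside diameter, 80 mm tall, wall 3 mm, floor 4 mm, about 50 g. Starts upright and loose inside the large beaker, on its floor: its rim is 84 mm above the bench, its top 34 mm clear of the large one's rim. Grip it across the outside or by its rim (one finger inside). Origin: centre of its underside; z up.
- large_beaker: Large low white plastic beaker, straight round wall, 66 mm outside diameter, 50 mm tall, wall 3 mm, floor 4 mm thick, about 90 g, standing on the bench with the small beaker in it. Origin: centre of its underside; z up.
- port_plug: Steel blanking plug, about 200 g: round flange 46 mm diameter and 12 mm thick lying on the bench, with an upright grip bar across its top, 12 mm thick along the plug's own x, 40 mm long along its own y, reaching 44 mm above the bench. Origin: centre of its underside; z up; yaw turns the bar.
- collar: Steel clamp collar (thick ring) lying flat, 48 mm outside and 30 mm inside diameter, 16 mm high, about 140 g. Origin: centre of its underside; z up.
- reagent_bottle: Amber glass reagent bottle with a paper band and a red cap, 50 mm diameter body (straight up to 52 mm), cap 36 mm diameter from 62 to 80 mm height, 80 mm tall in all, closed, about 160 g, standing upright. Origin: centre of its underside; z up.
- wash_tray: White plastic wash tray fixed to the bench, 120 mm (own x) by 190 mm (own y), walls 4 mm thick and 18 mm high, floor 4 mm above its underside, open on top: for the two beakers. Origin: centre of its underside; z up.
- steel_pan: Stainless steel pan fixed to the bench, with a wire loop at each end, 120 mm (own x) by 170 mm (own y), walls 3 mm thick and 28 mm high, floor 3 mm above its underside, open on top: for the steel fittings. Origin: centre of its underside; z up.
- bottle_bay: Square black plastic bottle bay fixed to the bench, 82 by 82 mm outside, 72 by 72 mm inside, walls 25 mm high, floor 5 mm above its underside, open on top. Origin: centre of its underside; z up.
- wash_bottle: Bystander: white squeeze wash bottle with orange cap and spout, 60 mm diameter, about 130 mm tall, standing loose; not to be disturbed. Origin: centre of its underside.
- tip_box: Bystander: orange pipette tip box, 85 mm (own x) by 120 mm (own y) by 45 mm high, loose; not to be disturbed. Origin: centre of its underside.

How it is judged (in metres and radians):
On the way:
1. the small beaker stands upright in the wash tray while the large beaker is still where it was (within 30 mm) (x of small_beaker in the frame of wash_tray between -0.05 and 0.05 m and y of small_beaker in the frame of wash_tray between -0.085 and 0.085 m and z of small_beaker in the frame of wash_tray between -0.002 and 0.01 m and angle between small_beaker's own z axis and vertical below 0.15 rad and linear speed of small_beaker below 0.02 m/s and distance of large_beaker from where it was at the start of the episode below 0.03 m), for 0.2 s.
At the end, for the whole second after the job is handed in: Both beakers upright (0.15 rad) side by side on the wash tray's floor (undersides within 10 mm of its underside, centres over 45 mm apart); plug and collar in the steel pan (below 40 mm); bottle upright (0.15 rad) on the bottle bay's floor; all five at rest (0.02 m/s) (x of small_beaker in the frame of wash_tray between -0.05 and 0.05 m and y of small_beaker in the frame of wash_tray between -0.085 and 0.085 m and z of small_beaker in the frame of wash_tray between -0.002 and 0.01 m and angle between each of small_beaker, large_beaker, reagent_bottle's own z axis and vertical below 0.15 rad and horizontal distance between small_beaker and large_beaker above 0.045 m and x of large_beaker in the frame of wash_tray between -0.05 and 0.05 m and y of large_beaker in the frame of wash_tray between -0.085 and 0.085 m and z of large_beaker in the frame of wash_tray between -0.002 and 0.01 m and x of port_plug in the frame of steel_pan between -0.048 and 0.048 m and y of port_plug in the frame of steel_pan between -0.073 and 0.073 m and z of port_plug in the frame of steel_pan between -0.002 and 0.04 m and x of collar in the frame of steel_pan between -0.048 and 0.048 m and y of collar in the frame of steel_pan between -0.073 and 0.073 m and z of collar in the frame of steel_pan between -0.002 and 0.04 m and x of reagent_bottle in the frame of bottle_bay between -0.025 and 0.025 m and y of reagent_bottle in the frame of bottle_bay between -0.025 and 0.025 m and z of reagent_bottle in the frame of bottle_bay between -0.002 and 0.012 m and linear speed of each of small_beaker, large_beaker, port_plug, collar, reagent_bottle below 0.02 m/s); the robot touches nothing.
It fails at once if the wash bottle is moved by more than 30 mm or toppled (distance of wash_bottle from where it was at the start of the episode above 0.03 m or angle between wash_bottle's own z axis and vertical above 0.5 rad).
It fails at once if the tip box is moved by more than 30 mm (distance of tip_box from where it was at the start of the episode above 0.03 m).
It also fails if it takes over 134 s, if anything falls off the work surface, if the arm or the gripper's body presses on something with over 40 N, if the wrist force passes 120 N, or if a joint passes its speed limit or range.

### The arm

A 6-joint arm with a two-finger parallel gripper is mounted at the origin on the work surface. World frame = base frame: x ahead of the robot, y to its left, z up, the work surface at z = 0. Lengths are in m, angles in degrees, forces in N, time in s.
With the tool pointing down it reaches from about 0.3 to 0.95 m from the base axis. Payload 3.1 kg.
Tool frame: the origin (TCP) lies midway between the tips of the shut fingers; the grasp point (between the pads) lies 19 mm behind it; z points along the fingers, y is the line along which they close (so a half turn about z gives the same grasp; the last joint's range is limited). The gripper opens to 85 mm and grips with 20 to 120 N. Pads are 22 mm wide; open, the fingers measure 114 mm over their backs; the gripper's body (76 mm by 85 mm) begins 54 mm behind the grasp point. The pads swing forward as they close: fully open they stand 13 mm farther back than shut.
Start: joints at [-79.853, 17.653, 93.61, -0, 68.738, -3.994], TCP at [0.153, -0.606, 0.197] pointing down, gripper open.
Joint ranges: [-175.34, 175.34], [-45.06, 112.39], [2.9, 150.54], [-68.45, 248.45], [3.09, 151.38], [-168.51, 168.51]. Speed limits (degrees/s): [159.86, 159.86, 180, 180, 180, 180].

### API

Orientations are given as [roll, pitch, yaw] about the fixed x, y, z axes, in that order (R = Rz(yaw) Ry(pitch) Rx(roll)).
In Python, from rig import robot gives the robot as it stands.
- The arm moves only by the tool apply_moves, never from a script. Its argument "steps" is a list of rows, each a list of 4 numbers: the shift along the tool's x, y, z as a fraction of full scale, then the turn about the tool's z as a fraction of full scale. In form: [[dx, dy, dz, twist], ...]. A call has 1 to 20 rows; each row shifts and turns the commanded pose from where the row before left it, along the tool's axes as they then stand; what a row does not reach is not made up. Full scale, the value 1, is 150 mm for a shift and pi rad for a turn. A row lasts 1/12 s, in which the tool goes at most 41.7 mm and 7.16 degrees, less where a joint would pass 70% of its speed; a pose out of reach is approached as far as the arm can. A call with a number of a shift or a turn outside -1 to 1 is refused whole. A call with a gripper value outside its range is refused whole. "hand" is the opening, from -1 (shut) to 1 (fully open), set as the call begins (left out, the last holds). The fingers move at their own pace and stop on an object; the grip force is fixed at half the most. Time passes only in rows, so rows that do not move let the fingers close. It gives the time, the measured TCP pose, the force, the opening and the grip force at its end, in the units of the state.
- robot.read_state(): the state, without advancing time (a new reading comes with each control period).
- robot.get_image(name): name is "side" or "top" or "wrist"; returns the picture (400x640x3 uint8, red, green, blue); there is no depth.
- robot.calibration(name): a dict with "mtx" (3x3 intrinsics, pixels), "T" (4x4, takes a point from camera to world coordinates). Camera axes: x right, y up, looking along -z (the intrinsics and any distortion apply to the point x, -y, -z); pixel columns grow to the right and rows downward; lengths in m; the calibration is good to about 2 mm. A picture is of the moment at which its call begins: read the wrist's pose just before it. calibration takes no time and is no camera call; for the wrist camera it gives the pose at the moment of the call.
- robot.job_done(): hands the job in; it is judged then, once.
The state is a dict: "time": time; "qpos": joint angles; "joint_velocities": joint speeds; "effort": joint torques, N m; "tcp_pos": TCP position; "ee_rot": TCP orientation; "force": force on the tool from outside, world axes, zero at the start; "moment": the same for the moment, N m; "gripper_width": finger opening in m; "grip_force": force on a finger pad.
Only numpy, scipy, OpenCV 4.12 (cv2) and the standard library are available. Lean on these libraries where they do the work, as an engineer would, in place of code of your own. Each camera call takes 0.05 s, during which the arm holds its last target. There are 200 camera calls.

## Working session

There is one attempt and no reset: what is moved stays moved. The work goes in short steps, Python scripts to look and compute and a tool call to move; the robot and the scene stay as the last step left them, time stands still between calls to the robot, and variables do not carry over. Pictures are saved under pics/ and viewed, at most 14 in all, crops included, and the job is handed in when it is done.

Besides the shell and the picture viewer there is one more tool, called as name(argument=value, ...), one argument or row to a line, values as JSON. apply_moves: Moves the arm, as the interface text tells. Shift numbers are shares of 150 mm and turn numbers shares of pi rad, none past 1 either way. Its arguments: {"type":"object","properties":{"steps":{"type":"array","items":{"type":"array","items":{"type":"number"}}},"hand":{"type":"number"}},"required":["steps"]}

```bash
ls; mkdir -p pics; python3 - <<'E'
from rig import robot
import cv2
s=robot.read_state();print(s)
for n in("top","side"):
    cv2.imwrite(f"pics/{n}0.png",robot.get_image(n)[:,:,::-1]);c=robot.calibration(n);print(n,c)
E
```

```text
pics
{'time': 0.0, 'qpos': array([-7.98515835e+01,  1.77066634e+01,  9.36895691e+01,  4.61782037e-07,
        6.87383234e+01, -3.99559236e+00]), 'joint_velocities': array([-0.02170012,  0.10906875, -0.01506214, -0.09618083,  0.04474618,
        0.05657949]), 'effort': array([ 1.14819031e-03, -4.15248263e+01, -2.76665872e+01,  1.32344262e-04,
        1.02368742e-02,  2.52616744e-06]), 'tcp_pos': array([ 0.15251575, -0.60516706,  0.19572332]), 'ee_rot': array([-1.79865771e+02, -9.37623744e-03,  1.41439977e+01]), 'force': array([-1.19925757, -0.44215612, -0.03054998]), 'moment': array([-0.03961003,  0.01110523,  0.02616506]), 'grip_force': 0.0, 'gripper_width': 0.08525066444446497}
top {'mtx': array([[419.29026631,   0.        , 319.84235343],
       [  0.        , 419.29026631, 200.96030109],
       [  0.        ,   0.        ,   1.        ]]), 'T': array([[-0.02055188,  0.99158951, -0.12778056,  0.33820004],
       [-0.999755  , -0.01933197,  0.0107799 ,  0.00273684],
       [ 0.00821898,  0.1279708 ,  0.99174388,  1.31088335],
       [ 0.        ,  0.        ,  0.        ,  1.        ]])}
side {'mtx': array([[364.98741634,   0.        , 317.08179083],
       [  0.        , 364.98741634, 197.79528365],
       [  0.        ,   0.        ,   1.        ]]), 'T': array([[-0.82145769,  0.40933646, -0.39705279,  0.15974874],
       [-0.56989517, -0.56402947,  0.59757028,  0.54129496],
       [ 0.02065783,  0.71715717,  0.69660523,  0.68618195],
       [ 0.        ,  0.        ,  0.        ,  1.        ]])}
```

View pics/top0.png

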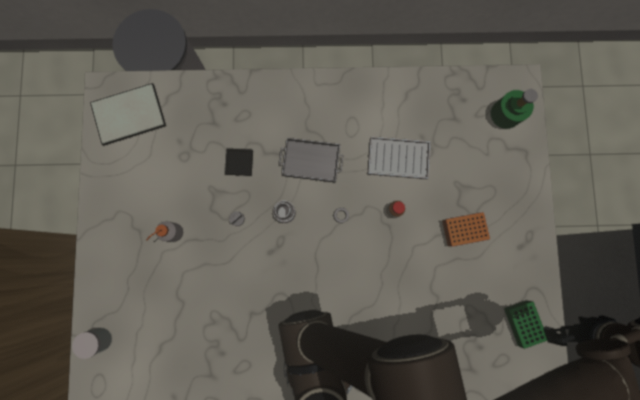

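View pics/side0.png

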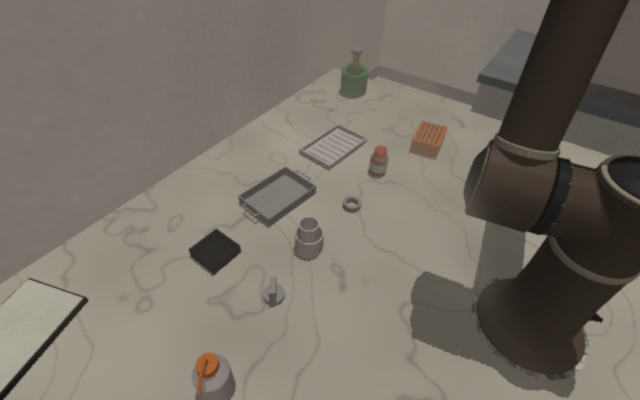

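The top view shows the bay at (238,162), pan (311,160), tray (398,158), plug (237,219), beakers (284,212), collar (340,215), bottle (398,208), tip box (467,229) and wash bottle (165,232). The side view shows the same layout, with the small beaker standing inside the large one.

```bash
cat > h.py <<'E'
from rig import robot
import numpy as np, cv2
def ray(n,u,v,z,c=None):
    c=c or robot.calibration(n);M=c["mtx"];T=np.array(c["T"])
    d=T[:3,:3]@np.array([(u-M[0,2])/M[0,0],-(v-M[1,2])/M[1,1],-1]);o=T[:3,3]
    return o+d*(z-o[2])/d[2]
def pix(n,p,c=None):
    c=c or robot.calibration(n);T=np.array(c["T"]);q=T[:3,:3].T@(np.array(p)-T[:3,3]);q=q*[1,-1,-1]
    w=c["mtx"]@q;return w[:2]/w[2]
E
python3 - <<'E'
from h import *
im=cv2.imread("pics/top0.png")
cv2.imwrite("pics/c1.png",cv2.resize(im[130:250,150:310],None,fx=5,fy=5,interpolation=cv2.INTER_CUBIC))
cv2.imwrite("pics/c2.png",cv2.resize(im[130:250,300:460],None,fx=5,fy=5,interpolation=cv2.INTER_CUBIC))
for k,u,v,z in [("bay",238.5,162,.025),("pan",311,160,.028),("tray",398.5,158,.018),("plug",237,219,.02),("small",283,211,.084),("collar",340,215,.016),("bottle",398,208,.08),("tip",467,229,.045),("wash",162,231,.12)]:
    print(k,ray("top",u,v,z).round(3))
E
```

```text
bay [0.632 0.24  0.025]
pan [0.633 0.014 0.028]
tray [ 0.637 -0.262  0.018]
plug [0.453 0.245 0.02 ]
small [0.469 0.098 0.084]
collar [ 0.46  -0.073  0.016]
bottle [ 0.471 -0.241  0.08 ]
tip [ 0.407 -0.455  0.045]
wash [0.415 0.438 0.12 ]
```

View pics/c1.png

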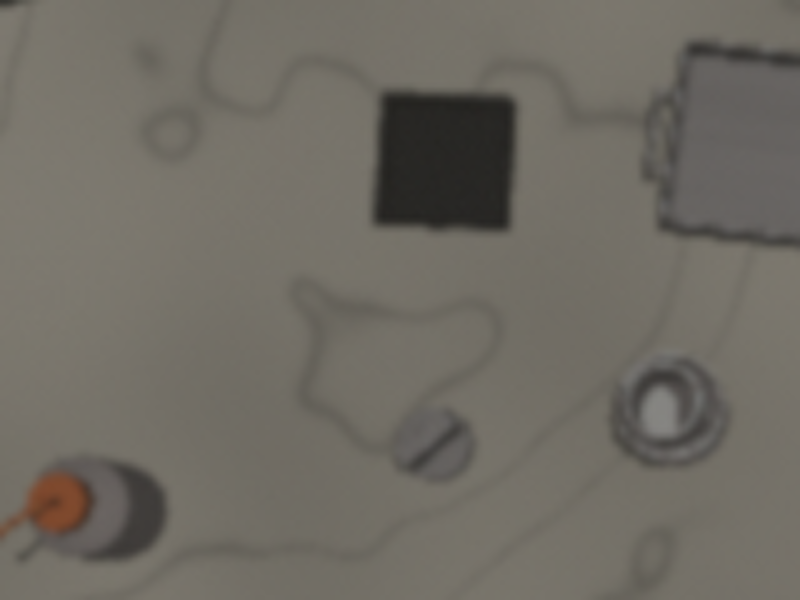

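View pics/c2.png

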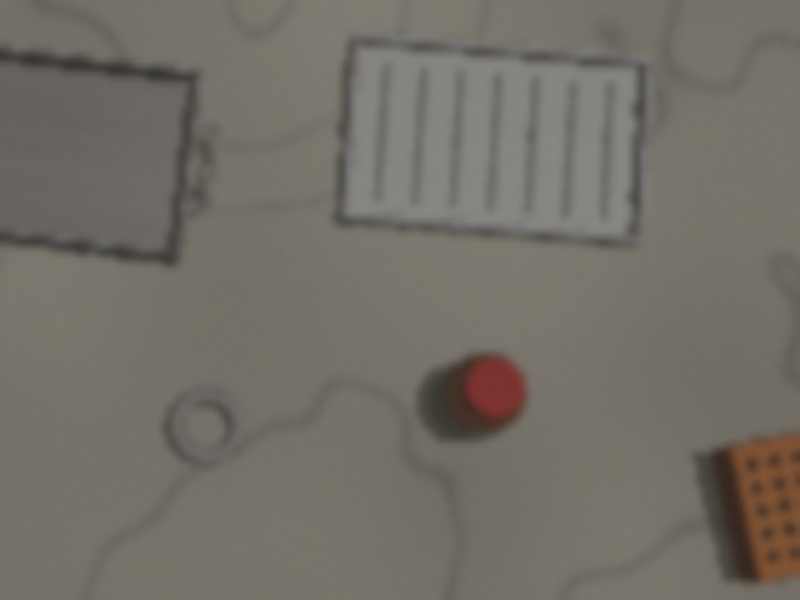

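The crops show the plug flange at about (236.6,218.8), the small rim at (282.8,210.4), the large rim at (283.8,212.2), the collar at (340.2,215.4) and the cap at (399,207.6). The tray and pan are tilted a few degrees. I'll turn the tool to yaw 90 and move over the row of objects to measure more closely.

apply_moves(
  steps=[
    [0,0,-0.06,-0.0384],
    [0,0,-0.06,-0.0384],
    [0,0,-0.06,-0.0384],
    [0,0,-0.06,-0.0384],
    [0,0,-0.06,-0.0384],
    [0,0,-0.06,-0.0384],
    [0,0,-0.06,-0.0384],
    [0,0,-0.06,-0.0384],
    [0,0,-0.06,-0.0384],
    [0,0,-0.06,-0.0384],
    [0,0,-0.06,-0.0384],
  ],
  hand=1,
)

```text
time: 1.02
tcp_pos: [0.1526, -0.6056, 0.2956]
ee_rot: [-180.0, -0.1, 90.5]
force: [0.0, -0.5, -0.4]
gripper_width: 0.0854
grip_force: 0.0
```

apply_moves(
  steps=[
    [0.2,0.106,0,0],
    [0.2,0.106,0,0],
    [0.2,0.106,0,0],
    [0.2,0.106,0,0],
    [0.2,0.106,0,0],
    [0.2,0.106,0,0],
    [0.2,0.106,0,0],
    [0.2,0.106,0,0],
    [0.2,0.106,0,0],
    [0.2,0.106,0,0],
    [0.2,0.106,0,0],
    [0.2,0.106,0,0],
    [0.2,0.106,0,0],
    [0.2,0.106,0,0],
    [0.2,0.106,0,0],
    [0.2,0.106,0,0],
    [0.2,0.106,0,0],
    [0.2,0.106,0,0],
    [0.2,0.106,0,0],
    [0,0,0,0],
  ],
)

```text
time: 2.68
tcp_pos: [0.4546, -0.0303, 0.2956]
ee_rot: [180.0, -0.2, 90.5]
force: [-1.2, -0.9, -0.1]
gripper_width: 0.0854
grip_force: 0.0
```

```bash
python3 - <<'E'
from h import *
s=robot.read_state();print(s["tcp_pos"],s["ee_rot"],s["qpos"].round(1))
c=robot.calibration("wrist");print(c)
cv2.imwrite("pics/w1.png",robot.get_image("wrist")[:,:,::-1]);np.savez("w1.npz",**c)
E
```

```text
[ 0.45462715 -0.03027522  0.29557648] [179.9539552   -0.19767485  90.49581821] [ -9.4  -6.4 108.5   0.2  77.9 -10. ]
{'mtx': array([[280.62085735,   0.        , 316.26878598],
       [  0.        , 280.62085735, 201.74819853],
       [  0.        ,   0.        ,   1.        ]]), 'T': array([[ 9.99965300e-01, -7.89646433e-03, -2.65422898e-03,
         4.54876931e-01],
       [ 8.31979159e-03,  9.62854482e-01,  2.69892620e-01,
         3.88172840e-02],
       [ 4.24438819e-04, -2.69905338e-01,  9.62886768e-01,
         4.73385748e-01],
       [ 0.00000000e+00,  0.00000000e+00,  0.00000000e+00,
         1.00000000e+00]])}
```

View pics/w1.png

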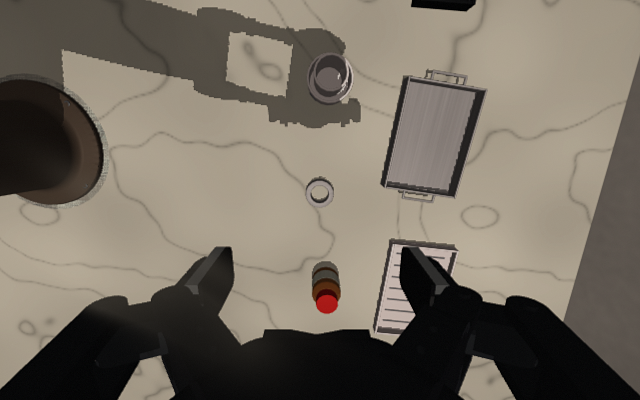

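The wrist view shows the collar at (319,192), the nested beakers at (331,77), the red cap at (327,304), the pan's top corners near (404,76), (486,89), (458,197) and (382,186), and the far edge of the tray at (390,241)-(457,249).

```bash
python3 - <<'E'
from h import *
c=dict(np.load("w1.npz"))
for k,u,v,z in [("collar",319.5,192,.016),("small",332,78,.084),("bottle",327,304,.08),("p1",404,76,.028),("p2",486,89,.028),("p3",458,198,.028),("p4",382,186,.028),("t1",390,240,.018),("t2",457,249,.018)]: print(k,ray("wrist",u,v,z,c).round(3))
f=lambda x,o:(x+.5)/5-.5+o
for k,u,v,z,o in [("small",664,402,.084,150),("large",669,411,.05,150),("plug",433,444,.012,150),("collar",201,427,.016,300),("bottle",495,388,.08,300),("bay1",383,93,.025,150),("bay2",515,97,.025,150),("bay3",510,229,.025,150),("bay4",375,222,.025,150),("t1",350,40,.018,300),("t2",645,62,.018,300),("t3",635,243,.018,300),("t4",338,222,.018,300),
 ("p1",690,45,.028,150),("p4",660,228,.028,150),("p2",195,72,.028,300),("p3",173,262,.028,300)]:
    print(k,ray("top",f(u,o),f(v,130),z).round(3))
im=cv2.imread("pics/w1.png")
cv2.imwrite("pics/w1c.png",cv2.resize(im[40:120,280:390],None,fx=5,fy=5,interpolation=cv2.INTER_CUBIC))
E
```

```text
collar [ 0.461 -0.072  0.016]
small [0.475 0.095 0.084]
bottle [ 0.475 -0.243  0.08 ]
p1 [0.583 0.106 0.028]
p2 [0.706 0.09  0.028]
p3 [ 0.689 -0.078  0.028]
p4 [ 0.563 -0.059  0.028]
t1 [ 0.586 -0.157  0.018]
t2 [ 0.706 -0.174  0.018]
small [0.472 0.1   0.084]
large [0.47 0.1  0.05]
plug [0.456 0.249 0.012]
collar [ 0.46  -0.072  0.016]
bottle [ 0.474 -0.243  0.08 ]
bay1 [0.676 0.279 0.025]
bay2 [0.672 0.196 0.025]
bay3 [0.588 0.199 0.025]
bay4 [0.594 0.283 0.025]
t1 [ 0.704 -0.173  0.018]
t2 [ 0.687 -0.36   0.018]
t3 [ 0.57  -0.348  0.018]
t4 [ 0.587 -0.162  0.018]
p1 [0.703 0.086 0.028]
p4 [0.587 0.106 0.028]
p2 [ 0.683 -0.074  0.028]
p3 [ 0.562 -0.057  0.028]
```

View pics/w1c.png

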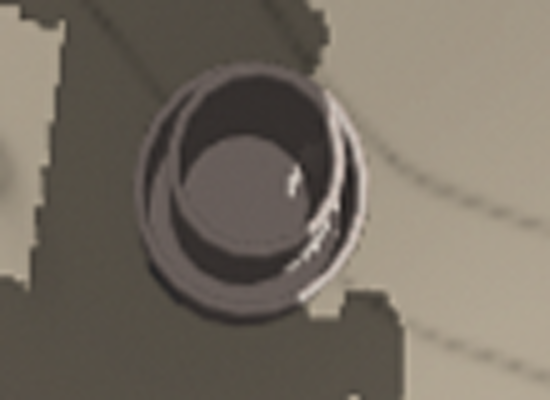

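The crop shows the small rim centred at about (331.0,71.0) and the large rim at (329.7,76.8).

```bash
python3 - <<'E'
from h import *
c=dict(np.load("w1.npz"))
for a in [(331,71,.084),(329.7,76.8,.05)]: print(ray("wrist",*a,c).round(4))
E
```

```text
[0.4733 0.1029 0.084 ]
[0.4732 0.1011 0.05  ]
```

apply_moves(
  steps=[
    [0,0,0,0.0028],
    [0.176,0.0246,0,0],
    [0.176,0.0246,0,0],
    [0.176,0.0246,0,0],
    [0.176,0.0246,0,0],
    [0.176,0.0246,0,0],
    [0,0,0.15,0],
    [0,0,0.15,0],
    [0,0,0.15,0],
    [0,0,0.15,0],
    [0,0,0.15,0],
    [0,0,0.15,0],
    [0,0,0.15,0],
    [0,0,0.15,0],
    [0,0,0.15,0],
    [0,0,0.13,0],
    [0,0,0.08,0],
    [0,0,0.05,0],
    [0,0,0,0],
    [0,0,0,0],
  ],
)

```text
time: 4.4
tcp_pos: [0.4723, 0.0957, 0.0545]
ee_rot: [-180.0, 0.0, 89.6]
force: [0.4, 1.0, -0.1]
gripper_width: 0.0851
grip_force: 0.0
```

```bash
python3 - <<'E'
from h import *
a=robot.get_image("wrist");b=robot.get_image("side")
cv2.imwrite("pics/g1.png",np.hstack([cv2.resize(a,None,fx=.625,fy=.625),cv2.resize(b[180:300,250:370],(400,400))[:250,:].copy()])[:,:,::-1])
E
```

```text
(no output)
```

View pics/g1.png

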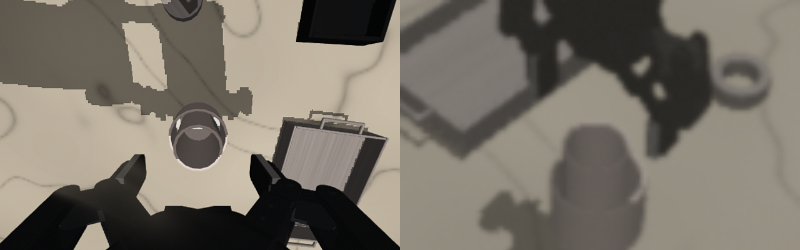

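The fingers straddle the beaker, but it sits a little ahead (+y) of the pads. I'll measure the rim.

```bash
python3 - <<'E'
from h import *
s=robot.read_state();p=s["tcp_pos"];print(p,s["ee_rot"])
a=robot.get_image("wrist")[:,:,::-1]
print("tcp px",pix("wrist",p),pix("wrist",p+[0,0,.02]))
print(ray("wrist",200/.625,148/.625,.084))
cv2.imwrite("pics/g2.png",cv2.resize(a[140:300,220:420],None,fx=4,fy=4)[:600])
E
```

```text
[0.47342854 0.0963334  0.05558788] [ 1.79874529e+02 -9.76950241e-03  8.96193754e+01]
tcp px [314.85059479 229.35183689] [314.7584051  241.43621611]
[0.47651308 0.10291445 0.084     ]
```

View pics/g2.png

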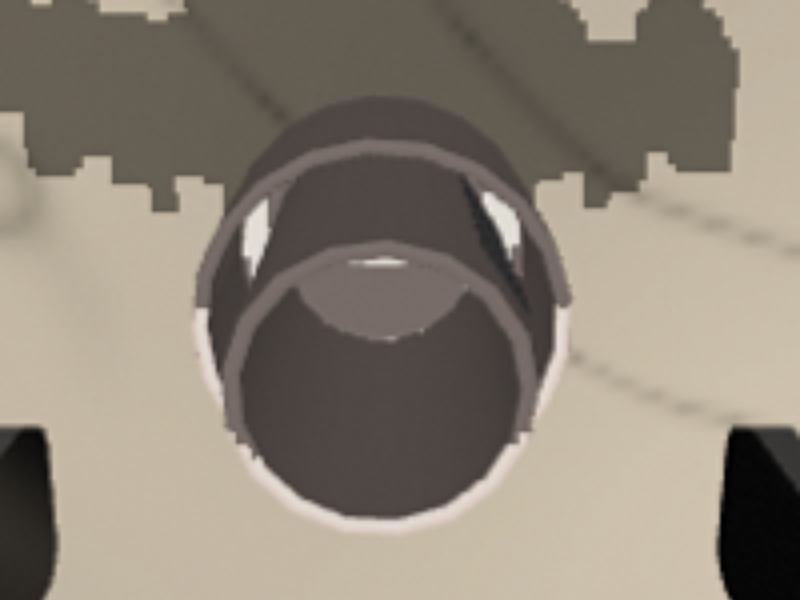

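apply_moves(
  steps=[
    [0.043,0,0,0],
    [0,0,0,0],
  ],
)

```text
time: 4.72
tcp_pos: [0.4732, 0.104, 0.0554]
ee_rot: [179.9, -0.0, 89.7]
force: [0.1, -0.3, -1.1]
gripper_width: 0.0855
grip_force: 0.0
```

apply_moves(
  steps=[
    [0,0,0,0],
    [0,0,0,0],
    [0,0,0,0],
    [0,0,0,0],
    [0,0,0,0],
    [0,0,0,0],
    [0,0,0,0],
    [0,0,0,0],
    [0,0,0,0],
    [0,0,0,0],
  ],
  hand=-1,
)

```text
time: 5.55
tcp_pos: [0.4723, 0.1031, 0.0545]
ee_rot: [180.0, -0.0, 89.7]
force: [-0.2, -1.0, -0.1]
gripper_width: 0.0002
grip_force: 0.0
```

```bash
python3 - <<'E'
from h import *
a=robot.get_image("wrist")
b=robot.get_image("side")
cv2.imwrite("pics/g3.png",np.hstack([a[100:300,220:420],cv2.resize(b[190:290,260:360],(200,200))])[:,:,::-1].repeat(2,0).repeat(2,1))
E
```

```text
(no output)
```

View pics/g3.png

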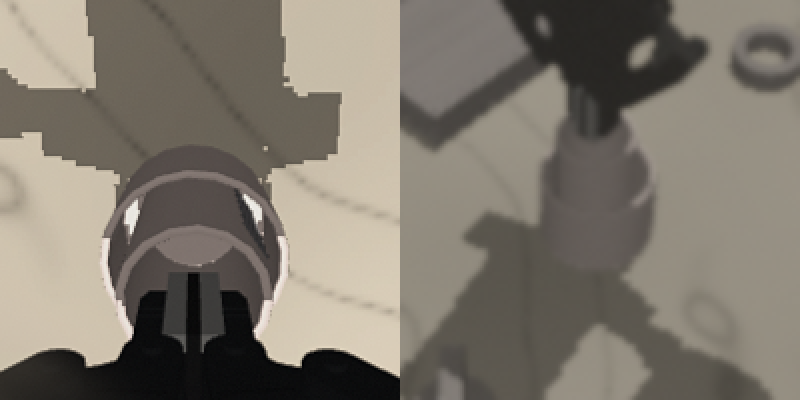

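The fingers shut without gripping. They appear either inside or just behind the small beaker, and the beakers look unmoved. I'll cross-check with the side camera.

```bash
python3 - <<'E'
from h import *
print("side ray rim",ray("side",309,222,.084))
s=robot.read_state();p=s["tcp_pos"];print(p,s["force"])
for d in(0,.02,.03): print(d,pix("side",p+[0,0,d]),pix("wrist",p+[0,0,d]))
print(robot.calibration("wrist")["T"][:3,3]-p)
b=robot.get_image("side")
cv2.imwrite("pics/g4.png",cv2.resize(b[190:290,250:370],None,fx=6,fy=6,interpolation=cv2.INTER_CUBIC)[:,:,::-1])
E
```

```text
side ray rim [0.47360535 0.09848939 0.084     ]
[0.4722923  0.10315019 0.05445591] [ 0.18118273  0.60069966 -0.89089918]
0 [308.2022357  232.25544011] [314.97287058 229.15095549]
0.02 [308.23559091 226.3999342 ] [314.81152423 241.22930098]
0.03 [308.25270142 223.39618342] [314.7163893  248.35107695]
[0.00138917 0.06969385 0.17755424]
```

View pics/g4.png

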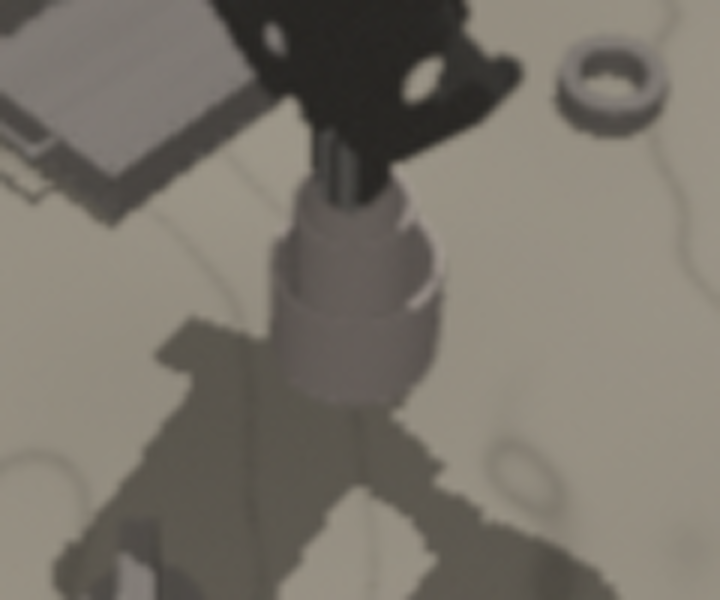

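The fingers shut just above or inside the small rim, so when open the tips stand higher than the reported TCP suggests. I'll lift, open, go about 14 mm deeper and watch the stopping width.

apply_moves(
  steps=[
    [0,0,-0.12,0],
    [0,0,-0.12,0],
    [0,0,-0.12,0],
    [0,0,0,0],
  ],
)

```text
time: 6.03
tcp_pos: [0.4756, 0.1036, 0.1119]
ee_rot: [179.6, -0.1, 89.7]
force: [0.7, -0.4, 0.5]
gripper_width: 0.0002
grip_force: 0.0
```

apply_moves(
  steps=[
    [0,0,0,0],
    [0,0,0,0],
    [0,0,0,0],
    [0,0,0,0],
    [0,0,0,0],
    [0,0,0,0],
    [0,0,0,0],
    [0,0,0,0],
    [0,0,0.12,0],
    [0,0,0.12,0],
    [0,0,0.12,0],
    [0,0,0.09,0],
    [0,0,0,0],
  ],
  hand=1,
)

```text
time: 7.12
tcp_pos: [0.4694, 0.1028, 0.0383]
ee_rot: [-179.7, 0.0, 89.7]
force: [-0.7, 0.2, -0.2]
gripper_width: 0.0856
grip_force: 0.0
```

apply_moves(
  steps=[
    [0,0,0,0],
    [0,0,0,0],
    [0,0,0,0],
    [0,0,0,0],
    [0,0,0,0],
    [0,0,0,0],
    [0,0,0,0],
    [0,0,0,0],
    [0,0,0,0],
    [0,0,0,0],
  ],
  hand=-1,
)

```text
time: 7.95
tcp_pos: [0.4736, 0.1034, 0.0427]
ee_rot: [179.9, -0.0, 89.7]
force: [-1.9, 0.6, 5.4]
gripper_width: 0.0423
grip_force: 60.3
```

```bash
python3 - <<'E'
from h import *
a=robot.get_image("wrist")
b=robot.get_image("side")
cv2.imwrite("pics/g5.png",np.hstack([cv2.resize(a[130:290,240:400],(400,400),interpolation=cv2.INTER_CUBIC),cv2.resize(b[190:290,260:360],(400,400),interpolation=cv2.INTER_CUBIC)])[:,:,::-1])
E
```

```text
(no output)
```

View pics/g5.png

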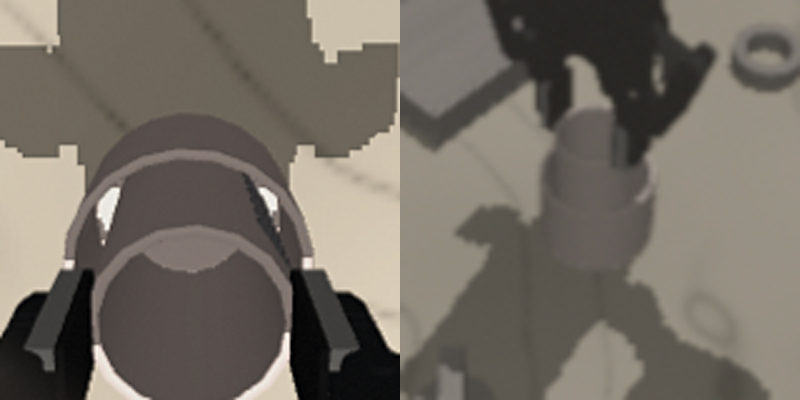

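The pads now hold the small beaker's outside just under its rim. I'll lift it and carry it over to the tray.

apply_moves(
  steps=[
    [0,0,-0.03,0],
    [0,0,-0.06,0],
    [0,0,-0.1,0],
    [0,0,-0.12,0],
    [0,0,-0.12,0],
    [0,0,-0.12,0],
    [0,0,-0.12,0],
    [0,0,0,0],
    [0,0,0,0],
  ],
)

```text
time: 8.8
tcp_pos: [0.4735, 0.1033, 0.143]
ee_rot: [179.8, -0.0, 89.7]
force: [0.5, 0.3, -1.2]
gripper_width: 0.0424
grip_force: 60.9
```

apply_moves(
  steps=[
    [-0.08,0.031,0,0],
    [-0.16,0.062,0,0],
    [-0.18,0.07,0,0],
    [-0.18,0.07,0,0],
    [-0.18,0.07,0,0],
    [-0.18,0.07,0,0],
    [-0.18,0.07,0,0],
    [-0.18,0.07,0,0],
    [-0.18,0.07,0,0],
    [-0.18,0.07,0,0],
    [-0.18,0.07,0,0],
    [-0.18,0.07,0,0],
    [-0.18,0.07,0,0],
    [-0.18,0.07,0,0],
    [-0.18,0.07,0,0],
    [-0.12,0.047,0,0],
    [-0.06,0.023,0,0],
    [0,0,0,0],
    [0,0,0,0],
  ],
)

```text
time: 10.38
tcp_pos: [0.6297, -0.3108, 0.1397]
ee_rot: [-179.8, -0.1, 89.6]
force: [0.2, -0.0, -1.8]
gripper_width: 0.0424
grip_force: 60.9
```

```bash
python3 - <<'E'
from h import *
print(robot.read_state()["tcp_pos"])
a=robot.get_image("wrist")
b=robot.get_image("side")
cv2.imwrite("pics/g6.png",np.hstack([cv2.resize(a[100:400,170:470],(400,400)),cv2.resize(b[70:270,270:470],(400,400),interpolation=cv2.INTER_CUBIC)])[:,:,::-1])
E
```

```text
[ 0.62973601 -0.31083023  0.13974918]
```

View pics/g6.png

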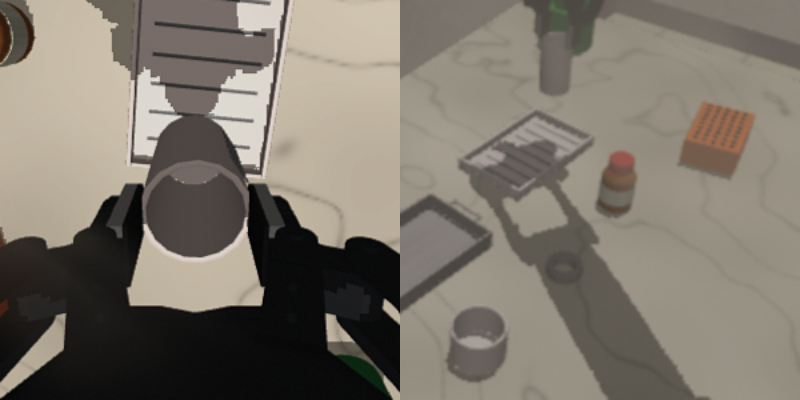

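The beaker hangs upright and the tray lies below it. I'll lower it.

apply_moves(
  steps=[
    [0,0,0.1,0],
    [0,0,0.1,0],
    [0,0,0.1,0],
    [0,0,0.1,0],
    [0,0,0.1,0],
    [0,0,0.06,0],
    [0,0,0.03,0],
    [0,0,0.02,0],
    [0,0,0.02,0],
    [0,0,0.01,0],
    [0,0,0,0],
    [0,0,0,0],
  ],
)

```text
time: 11.48
tcp_pos: [0.6314, -0.3121, 0.0463]
ee_rot: [179.9, 0.0, 89.7]
force: [-0.3, 0.9, -0.8]
gripper_width: 0.0427
grip_force: 60.9
```

apply_moves(
  steps=[
    [0,0,0.01,0],
    [0,0,0.01,0],
    [0,0,0.005,0],
    [0,0,0,0],
  ],
)

```text
time: 11.82
tcp_pos: [0.6313, -0.3122, 0.0429]
ee_rot: [179.9, 0.0, 89.7]
force: [-1.3, 0.5, 4.3]
gripper_width: 0.0425
grip_force: 61.3
```

apply_moves(
  steps=[
    [0,0,0,0],
    [0,0,0,0],
    [0,0,0,0],
    [0,0,0,0],
    [0,0,0,0],
    [0,0,0,0],
    [0,0,0,0],
    [0,0,0,0],
    [0,0,-0.1,0],
    [0,0,-0.15,0],
    [0,0,-0.15,0],
    [0,0,-0.2,0],
    [0,0,-0.2,0],
    [0,0,-0.2,0],
    [0,0,0,0],
  ],
  hand=1,
)

```text
time: 13.07
tcp_pos: [0.6356, -0.3144, 0.2024]
ee_rot: [179.2, 0.4, 89.7]
force: [1.3, -0.6, 2.6]
gripper_width: 0.0855
grip_force: 0.0
```

apply_moves(
  steps=[
    [0.08,-0.031,0,0],
    [0.16,-0.062,0,0],
    [0.18,-0.07,0,0],
    [0.18,-0.07,0,0],
    [0.18,-0.07,0,0],
    [0.18,-0.07,0,0],
    [0.18,-0.07,0,0],
    [0.18,-0.07,0,0],
    [0.18,-0.07,0,0],
    [0.18,-0.07,0,0],
    [0.18,-0.07,0,0],
    [0.18,-0.07,0,0],
    [0.18,-0.07,0,0],
    [0.18,-0.07,0,0],
    [0.16,-0.062,0,0],
    [0.1,-0.037,0,0],
    [0,0,0,0],
    [0,0,0,0],
  ],
)

```text
time: 14.57
tcp_pos: [0.4784, 0.0886, 0.1925]
ee_rot: [179.9, 0.0, 89.8]
force: [0.4, 0.8, -0.5]
gripper_width: 0.0853
grip_force: 0.0
```

```bash
cat >> h.py <<'E'
def circ(n,x,y,z,r,tol=.15,win=.05):
    """Hough circles of radius r (m) near (x,y) at height z; prints world candidates"""
    c=robot.calibration(n);im=robot.get_image(n)
    u,v=pix(n,[x,y,z],c);d=np.linalg.norm(np.array(c["T"])[:3,3]-[x,y,z]);rp=c["mtx"][0,0]*r/d;k=4
    w=int(c["mtx"][0,0]*(r+win)/d);u0,v0=max(0,int(u)-w),max(0,int(v)-w)
    g=cv2.cvtColor(im[v0:int(v)+w,u0:int(u)+w],cv2.COLOR_RGB2GRAY)
    g=cv2.normalize(cv2.resize(g,None,fx=k,fy=k,interpolation=cv2.INTER_CUBIC),None,0,255,cv2.NORM_MINMAX)
    h=cv2.HoughCircles(cv2.GaussianBlur(g,(5,5),0),cv2.HOUGH_GRADIENT_ALT,1.5,4,param1=100,param2=.4,minRadius=int(rp*k*(1-tol)),maxRadius=int(rp*k*(1+tol)))
    print(n,"rp",rp.round(1))
    for q in ([] if h is None else h[0][:6]):
        uu,vv=u0+(q[0]+.5)/k-.5,v0+(q[1]+.5)/k-.5
        print((uu.round(1),vv.round(1)),(q[2]/k).round(1),ray(n,uu,vv,z,c).round(4))
    return im
E
python3 - <<'E'
from h import *
s=robot.read_state();print(s["tcp_pos"],s["ee_rot"])
a=circ("wrist",.472,.101,.05,.033)
circ("wrist",.472,.101,.05,.030)
circ("top",.472,.101,.05,.033)
circ("top",.632,-.312,.084,.023)
E
```

```text
[0.47844141 0.08860087 0.19252153] [1.79913713e+02 2.30335195e-02 8.97956074e+01]
wrist rp 28.5
(np.float32(311.1), np.float32(172.5)) 27.7 [0.4736 0.1024 0.05  ]
(np.float32(308.9), np.float32(171.0)) 25.9 [0.471  0.1041 0.05  ]
(np.float32(314.1), np.float32(166.9)) 26.0 [0.4771 0.1089 0.05  ]
(np.float32(314.5), np.float32(160.1)) 29.3 [0.4775 0.1166 0.05  ]
(np.float32(308.1), np.float32(159.4)) 26.6 [0.4703 0.1175 0.05  ]
wrist rp 25.9
(np.float32(311.2), np.float32(171.5)) 27.7 [0.4741 0.1029 0.05  ]
(np.float32(310.9), np.float32(158.8)) 24.3 [0.4738 0.1175 0.05  ]
(np.float32(311.6), np.float32(164.8)) 23.7 [0.4746 0.1107 0.05  ]
(np.float32(311.6), np.float32(164.8)) 27.3 [0.4746 0.1107 0.05  ]
(np.float32(311.2), np.float32(171.5)) 24.4 [0.4741 0.1029 0.05  ]
top rp 10.9
top rp 7.4
(np.float32(420.4), np.float32(147.9)) 7.4 [ 0.6512 -0.316   0.084 ]
(np.float32(420.0), np.float32(154.6)) 7.1 [ 0.6305 -0.3138  0.084 ]
(np.float32(414.0), np.float32(160.2)) 7.1 [ 0.6136 -0.2949  0.084 ]
```

apply_moves(
  steps=[
    [0.046,-0.0155,0.05,0],
    [0.046,-0.0155,0.05,0],
    [0,0,0.12,0],
    [0,0,0.15,0],
    [0,0,0.15,0],
    [0,0,0.15,0],
    [0,0,0.15,0],
    [0,0,0.12,0],
    [0,0,0.1,0],
    [0,0,0.06,0],
    [0,0,0.04,0],
    [0,0,0.03,0],
    [0,0,0.02,0],
    [0,0,0,0],
    [0,0,0,0],
  ],
)

```text
time: 16.02
tcp_pos: [0.4744, 0.1021, 0.0137]
ee_rot: [179.9, -0.0, 89.7]
force: [0.1, -0.4, -0.0]
gripper_width: 0.0854
grip_force: 0.0
```

apply_moves(
  steps=[
    [0,0,0,0],
    [0,0,0,0],
    [0,0,0,0],
    [0,0,0,0],
    [0,0,0,0],
    [0,0,0,0],
    [0,0,0,0],
    [0,0,0,0],
  ],
  hand=-1,
)

```text
time: 16.68
tcp_pos: [0.4735, 0.1019, 0.0131]
ee_rot: [-180.0, 0.0, 89.7]
force: [1.1, 0.1, 1.0]
gripper_width: -0.0001
grip_force: 0.0
```

It shut empty again, so the real tips stand higher than the reported TCP. With the fingers shut, I'll probe gently down onto the large beaker's floor to find the offset.

apply_moves(
  steps=[
    [0,0,0.015,0],
    [0,0,0.015,0],
    [0,0,0.015,0],
    [0,0,0,0],
  ],
)

```text
time: 17.02
tcp_pos: [0.4731, 0.1018, 0.0058]
ee_rot: [-179.9, 0.0, 89.7]
force: [0.7, -0.1, 0.2]
gripper_width: -0.0
grip_force: 0.0
```

apply_moves(
  steps=[
    [0,0,0.013,0],
    [0,0,0.013,0],
    [0,0,0,0],
  ],
)

```text
time: 17.27
tcp_pos: [0.4734, 0.1019, 0.0021]
ee_rot: [-180.0, 0.0, 89.7]
force: [0.9, 1.0, -0.2]
gripper_width: -0.0001
grip_force: 0.0
```

apply_moves(
  steps=[
    [0,0,0.017,0],
    [0,0,0.017,0],
    [0,0,0.017,0],
    [0,0,0,0],
  ],
)

```text
time: 17.6
tcp_pos: [0.4732, 0.1019, -0.0057]
ee_rot: [-179.9, 0.0, 89.7]
force: [-0.5, -0.7, 0.6]
gripper_width: -0.0001
grip_force: 0.0
```

```bash
python3 - <<'E'
from h import *
s=robot.read_state();print(s["tcp_pos"],s["force"])
a=robot.get_image("wrist")
b=robot.get_image("side")
cv2.imwrite("pics/g7.png",np.hstack([cv2.resize(a[60:300,200:440],(400,400)),cv2.resize(b[190:290,260:360],(400,400),interpolation=cv2.INTER_CUBIC)])[:,:,::-1])
E
```

```text
[ 0.47324831  0.10189542 -0.00566375] [-0.53275502 -0.71493742  0.64335758]
```

View pics/g7.png

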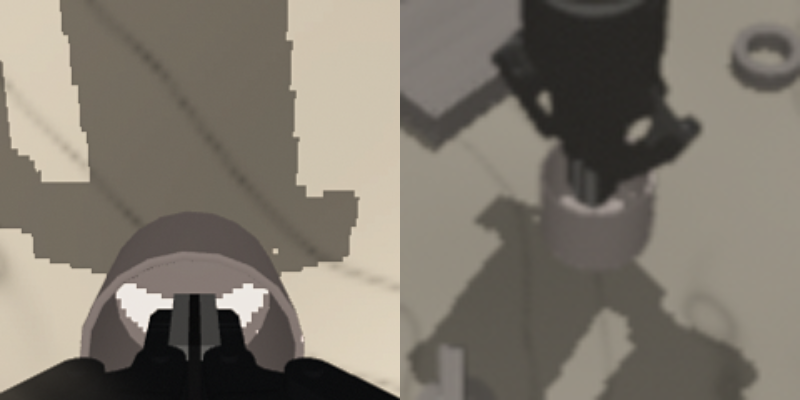

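No contact yet, and both views show the tips inside the beaker and well above its floor. I'll keep probing.

apply_moves(
  steps=[
    [0,0,0.017,0],
    [0,0,0.017,0],
    [0,0,0.017,0],
    [0,0,0,0],
  ],
)

```text
time: 18.03
tcp_pos: [0.4732, 0.1019, -0.0133]
ee_rot: [-179.9, 0.0, 89.7]
force: [-0.2, 0.2, -0.1]
gripper_width: -0.0002
grip_force: 0.0
```

apply_moves(
  steps=[
    [0,0,0.013,0],
    [0,0,0.013,0],
    [0,0,0,0],
  ],
)

```text
time: 18.28
tcp_pos: [0.4734, 0.1019, -0.017]
ee_rot: [-180.0, 0.0, 89.7]
force: [0.7, -0.2, 0.0]
gripper_width: -0.0001
grip_force: 0.0
```

apply_moves(
  steps=[
    [0,0,0.013,0],
    [0,0,0.013,0],
    [0,0,0,0],
  ],
)

```text
time: 18.53
tcp_pos: [0.4735, 0.1019, -0.0209]
ee_rot: [-180.0, 0.0, 89.7]
force: [-0.8, 0.1, -0.0]
gripper_width: -0.0
grip_force: 0.0
```

apply_moves(
  steps=[
    [0,0,0.013,0],
    [0,0,0,0],
  ],
)

```text
time: 18.7
tcp_pos: [0.4736, 0.1019, -0.0227]
ee_rot: [-180.0, 0.0, 89.7]
force: [0.8, 0.2, 0.2]
gripper_width: -0.0004
grip_force: 0.0
```

apply_moves(
  steps=[
    [0,0,0.01,0],
    [0,0,0.01,0],
    [0,0,0,0],
  ],
)

```text
time: 18.95
tcp_pos: [0.4736, 0.1019, -0.0257]
ee_rot: [-180.0, 0.0, 89.7]
force: [0.5, -0.3, -0.7]
gripper_width: -0.0004
grip_force: 0.0
```

apply_moves(
  steps=[
    [0,0,0.013,0],
    [0,0,0,0],
  ],
)

```text
time: 19.12
tcp_pos: [0.4736, 0.102, -0.0277]
ee_rot: [-180.0, 0.0, 89.7]
force: [0.4, 0.6, -0.1]
gripper_width: 0.0
grip_force: 0.0
```

apply_moves(
  steps=[
    [0,0,0.013,0],
    [0,0,0,0],
  ],
)

```text
time: 19.28
tcp_pos: [0.4745, 0.1021, -0.0291]
ee_rot: [179.9, -0.0, 89.7]
force: [0.5, 0.3, 2.9]
gripper_width: -0.0001
grip_force: 0.1
```

apply_moves(
  steps=[
    [0,0,0.013,0],
    [0,0,0,0],
  ],
)

```text
time: 19.45
tcp_pos: [0.475, 0.1022, -0.0293]
ee_rot: [179.9, -0.0, 89.7]
force: [-5.0, -0.8, 17.3]
gripper_width: 0.0002
grip_force: 0.6
```

apply_moves(
  steps=[
    [0,0,0.01,0],
    [0,0,0,0],
  ],
)

```text
time: 19.62
tcp_pos: [0.4762, 0.1024, -0.0295]
ee_rot: [179.8, -0.0, 89.7]
force: [-7.4, -0.7, 25.5]
gripper_width: 0.0003
grip_force: 4.0
```

Contact with the floor came at TCP −0.029, so the real tips are 33 mm above the reported TCP. I'll lift out, open, and descend to TCP −0.018.

apply_moves(
  steps=[
    [0,0,-0.05,0],
    [0,0,-0.1,0],
    [0,0,-0.1,0],
    [0,0,-0.1,0],
    [0,0,-0.1,0],
    [0,0,0,0],
    [0,0,0,0],
  ],
)

```text
time: 20.2
tcp_pos: [0.4746, 0.1021, 0.0352]
ee_rot: [179.9, -0.0, 89.7]
force: [0.1, -0.3, -0.5]
gripper_width: -0.0002
grip_force: 0.0
```

apply_moves(
  steps=[
    [0,0,0,0],
    [0,0,0,0],
    [0,0,0,0],
    [0,0,0,0],
    [0,0,0,0],
    [0,0,0,0],
    [0,0,0,0],
    [0,0,0,0],
    [0,0,0.1,0],
    [0,0,0.1,0],
    [0,0,0.07,0],
    [0,0,0.03,0],
    [0,0,0,0],
  ],
  hand=1,
)

```text
time: 21.28
tcp_pos: [0.4724, 0.1018, -0.0115]
ee_rot: [-179.8, 0.0, 89.7]
force: [0.4, 0.5, -0.4]
gripper_width: 0.0857
grip_force: 0.0
```

```bash
python3 - <<'E'
from h import *
print(robot.read_state()["tcp_pos"])
circ("wrist",.473,.102,.05,.033)
E
```

```text
[ 0.47243832  0.10180074 -0.01154108]
wrist rp 68.5
(np.float32(314.0), np.float32(274.9)) 63.9 [0.4725 0.1033 0.05  ]
(np.float32(312.9), np.float32(261.0)) 70.1 [0.472  0.1104 0.05  ]
(np.float32(312.9), np.float32(268.5)) 64.3 [0.472  0.1066 0.05  ]
(np.float32(319.6), np.float32(284.2)) 69.9 [0.4751 0.0983 0.05  ]
(np.float32(309.5), np.float32(274.9)) 61.7 [0.4704 0.1033 0.05  ]
(np.float32(329.8), np.float32(260.2)) 73.5 [0.4797 0.1108 0.05  ]
```

Centred. Down another 7 mm and close.

apply_moves(
  steps=[
    [0,0,0.025,0],
    [0,0,0.025,0],
    [0,0,0,0],
  ],
)

```text
time: 21.58
tcp_pos: [0.4737, 0.102, -0.018]
ee_rot: [-180.0, 0.0, 89.7]
force: [-0.5, -0.6, -1.0]
gripper_width: 0.0854
grip_force: 0.0
```

apply_moves(
  steps=[
    [0,0,0,0],
    [0,0,0,0],
    [0,0,0,0],
    [0,0,0,0],
    [0,0,0,0],
    [0,0,0,0],
    [0,0,0,0],
  ],
  hand=-1,
)

```text
time: 22.17
tcp_pos: [0.4744, 0.1021, -0.017]
ee_rot: [179.9, -0.0, 89.7]
force: [-1.5, -0.3, 5.7]
gripper_width: 0.0642
grip_force: 66.5
```

apply_moves(
  steps=[
    [0,0,-0.03,0],
    [0,0,-0.06,0],
    [0,0,-0.1,0],
    [0,0,-0.12,0],
    [0,0,-0.12,0],
    [0,0,-0.12,0],
    [0,0,-0.12,0],
    [0,0,0,0],
  ],
)

```text
time: 22.83
tcp_pos: [0.4772, 0.1024, 0.0867]
ee_rot: [179.5, -0.1, 89.7]
force: [0.5, 0.4, -0.7]
gripper_width: 0.0642
grip_force: 66.3
```

apply_moves(
  steps=[
    [-0.08,0.041,0,0],
    [-0.15,0.077,0,0],
    [-0.17,0.087,0,0],
    [-0.17,0.087,0,0],
    [-0.17,0.087,0,0],
    [-0.17,0.087,0,0],
    [-0.17,0.087,0,0],
    [-0.17,0.087,0,0],
    [-0.17,0.087,0,0],
    [-0.17,0.087,0,0],
    [-0.17,0.087,0,0],
    [-0.17,0.087,0,0],
    [-0.15,0.077,0,0],
    [-0.07,0.036,0,0.027],
    [0,0,0,0],
    [0,0,0,0],
  ],
)

```text
time: 24.17
tcp_pos: [0.6361, -0.2214, 0.0813]
ee_rot: [-179.9, -0.1, 84.8]
force: [-0.1, -0.4, -2.3]
gripper_width: 0.0642
grip_force: 66.3
```

apply_moves(
  steps=[
    [0,0.03,0.1,0],
    [0,0,0.1,0],
    [0,0,0.1,0],
    [0,0,0.1,0],
    [0,0,0.1,0],
    [0,0,0.05,0],
    [0,0,0.03,0],
    [0,0,0.02,0],
    [0,0,0,0],
    [0,0,0.01,0],
    [0,0,0,0],
  ],
)

```text
time: 25.08
tcp_pos: [0.6423, -0.2223, -0.008]
ee_rot: [179.9, 0.0, 84.8]
force: [0.2, 0.3, -0.9]
gripper_width: 0.0642
grip_force: 66.3
```

apply_moves(
  steps=[
    [0,0,0.013,0],
    [0,0,0.013,0],
    [0,0,0.007,0],
    [0,0,0,0],
  ],
)

```text
time: 25.42
tcp_pos: [0.642, -0.2221, -0.0129]
ee_rot: [180.0, 0.0, 84.8]
force: [-0.3, -0.3, 3.8]
gripper_width: 0.0641
grip_force: 66.5
```

apply_moves(
  steps=[
    [0,0,0,0],
    [0,0,0,0],
    [0,0,0,0],
    [0,0,0,0],
    [0,0,0,0],
    [0,0,0,0],
    [0,0,0,0],
    [0,0,-0.08,0],
    [0,0,-0.15,0],
    [0,0,-0.18,0],
    [0,0,-0.18,0],
    [0,0,-0.18,0],
    [0,0,-0.18,0],
    [0,0,-0.18,0],
    [0,0,-0.1,-0.0289],
    [0,0,0,0],
  ],
  hand=1,
)

```text
time: 26.75
tcp_pos: [0.6451, -0.2233, 0.1776]
ee_rot: [179.4, 0.2, 90.1]
force: [0.7, -1.0, 0.1]
gripper_width: 0.0855
grip_force: 0.0
```

apply_moves(
  steps=[
    [-0.014,-0.1,0,0],
    [-0.014,-0.115,0,0],
    [-0.014,-0.115,0,0],
    [-0.014,-0.115,0,0],
    [-0.014,-0.115,0,0],
    [-0.014,-0.115,0,0],
    [-0.014,-0.115,0,0],
    [-0.014,-0.115,0,0],
    [-0.014,-0.115,0,0],
    [-0.014,-0.1,0,0],
    [0,0,0,0],
    [0,0,0,0],
  ],
)

```text
time: 27.75
tcp_pos: [0.4728, -0.2427, 0.1701]
ee_rot: [-180.0, -0.0, 89.9]
force: [-0.1, -0.2, -0.5]
gripper_width: 0.0856
grip_force: 0.0
```

```bash
python3 - <<'E'
from h import *
s=robot.read_state();print(s["tcp_pos"],s["ee_rot"])
c=robot.calibration("wrist");a=robot.get_image("wrist")
h=cv2.cvtColor(a,cv2.COLOR_RGB2HSV);m=((h[...,0]<6)|(h[...,0]>174))&(h[...,1]>150)&(h[...,2]>90)
n,l,st,ce=cv2.connectedComponentsWithStats(m.astype(np.uint8));i=1+st[1:,4].argmax();print(st[i],ce[i])
x,y,w,hh=st[i][:4];print(ray("wrist",x+w/2,y+hh/2,.08,c),280*.036/w)
cv2.imwrite("pics/b.png",a[:,:,::-1])
for z,r in((.05,.033),):circ("top",.642,-.222,z,r,.2)
circ("top",.6315,-.312,.088,.023,.2)
E
```

```text
[ 0.4727926  -0.24267266  0.17006389] [-1.79966737e+02 -4.26885446e-02  8.98692518e+01]
[299 178  37  35 975] [316.91589744 195.24410256]
[ 0.47477605 -0.2425058   0.08      ] 0.2724324324324324
top rp 10.5
(np.float32(388.8), np.float32(153.5)) 10.0 [ 0.6439 -0.2263  0.05  ]
(np.float32(382.0), np.float32(158.0)) 9.8 [ 0.6302 -0.2049  0.05  ]
(np.float32(386.9), np.float32(156.1)) 11.4 [ 0.6358 -0.2202  0.05  ]
(np.float32(385.8), np.float32(148.6)) 11.0 [ 0.6595 -0.2177  0.05  ]
top rp 7.4
(np.float32(420.4), np.float32(148.8)) 7.3 [ 0.6475 -0.3148  0.088 ]
(np.float32(420.0), np.float32(154.4)) 6.9 [ 0.6303 -0.3128  0.088 ]
(np.float32(407.6), np.float32(160.4)) 6.2 [ 0.6127 -0.2749  0.088 ]
(np.float32(406.5), np.float32(148.0)) 6.5 [ 0.6506 -0.2733  0.088 ]
```

apply_moves(
  steps=[
    [0,0.013,0.06,0],
    [0,0,0.12,0],
    [0,0,0.12,0],
    [0,0,0.12,0],
    [0,0,0.12,0],
    [0,0,0.12,0],
    [0,0,0.12,0],
    [0,0,0.12,0],
    [0,0,0.1,0],
    [0,0,0.08,0],
    [0,0,0.06,0],
    [0,0,0.04,0],
    [0,0,0.02,0],
    [0,0,0,0],
    [0,0,0,0],
  ],
)

```text
time: 29.15
tcp_pos: [0.4761, -0.2433, -0.0088]
ee_rot: [179.9, 0.0, 90.0]
force: [0.6, 0.1, -0.2]
gripper_width: 0.0852
grip_force: 0.0
```

apply_moves(
  steps=[
    [0,0,0,0],
    [0,0,0,0],
    [0,0,0,0],
    [0,0,0,0],
    [0,0,0,0],
    [0,0,0,0],
    [0,0,0,0],
    [0,0,0,0],
  ],
  hand=-1,
)

```text
time: 29.82
tcp_pos: [0.4764, -0.2436, -0.0082]
ee_rot: [179.9, 0.1, 90.0]
force: [-0.1, -0.9, 6.1]
gripper_width: 0.0479
grip_force: 62.6
```

apply_moves(
  steps=[
    [0,0,-0.05,0],
    [0,0,-0.1,0],
    [0,0,-0.14,0],
    [0,0,-0.15,0],
    [0,0,-0.15,0],
    [0,0,-0.15,0],
    [0,0,-0.1,0],
    [0,0,0,0],
  ],
)

```text
time: 30.48
tcp_pos: [0.4779, -0.2443, 0.1204]
ee_rot: [179.7, 0.2, 90.0]
force: [1.4, -0.3, -1.1]
gripper_width: 0.0481
grip_force: 62.2
```

apply_moves(
  steps=[
    [0.08,0.031,0,0],
    [0.15,0.057,0,0],
    [0.18,0.068,0,0],
    [0.18,0.068,0,0],
    [0.18,0.068,0,0],
    [0.18,0.068,0,0],
    [0.18,0.068,0,0],
    [0.18,0.068,0,0],
    [0.18,0.068,0,0],
    [0.18,0.068,0,0],
    [0.18,0.068,0,0],
    [0.18,0.068,0,0],
    [0.18,0.068,0,0],
    [0.18,0.068,0,0],
    [0.18,0.068,0,0],
    [0.14,0.053,0,0],
    [0.06,0.023,0,0],
    [0,0,0,0],
    [0,0,0,0],
  ],
)

```text
time: 32.07
tcp_pos: [0.6309, 0.1725, 0.1149]
ee_rot: [-179.8, 0.1, 90.1]
force: [0.2, -0.7, -0.9]
gripper_width: 0.0481
grip_force: 62.2
```

```bash
python3 - <<'E'
from h import *
s=robot.read_state();print(s["tcp_pos"],s["ee_rot"])
c=robot.calibration("wrist");a=robot.get_image("wrist")
g=a.max(2);u,v=pix("wrist",[.632,.24,.025],c);print(u,v,g[int(v),int(u)])
for t in(30,40,50,60):
    m=(g<t).astype(np.uint8);m[:8]=0
    n,l,st,ce=cv2.connectedComponentsWithStats(m);i=l[int(v),int(u)];
    if i:
        P=np.argwhere(l==i)[:,::-1].astype(np.float32);print(t,st[i]);b=cv2.boxPoints(cv2.minAreaRect(P));print([ray("wrist",*q,.025,c)[:2].round(3).tolist() for q in b], ray("wrist",*b.mean(0),.025,c).round(3))
cv2.imwrite("pics/bay.png",a[:,:,::-1])
t=robot.get_image("top")
E
```

```text
[0.63091309 0.17245712 0.11485107] [-1.79793958e+02  8.10195829e-02  9.00827913e+01]
316.99833385026596 124.29644336046702 15
30 [ 276   70   90   98 7810]
[[0.59, 0.205], [0.598, 0.286], [0.676, 0.282], [0.675, 0.2]] [0.635 0.245 0.025]
40 [ 276   70   94   98 8100]
[[0.589, 0.205], [0.598, 0.286], [0.678, 0.281], [0.676, 0.2]] [0.635 0.245 0.025]
50 [ 276   70   94   98 8245]
[[0.589, 0.205], [0.598, 0.286], [0.678, 0.282], [0.677, 0.2]] [0.636 0.245 0.025]
60 [ 276   70   94   98 8279]
[[0.589, 0.205], [0.598, 0.286], [0.678, 0.282], [0.677, 0.2]] [0.636 0.245 0.025]
```

View pics/bay.png

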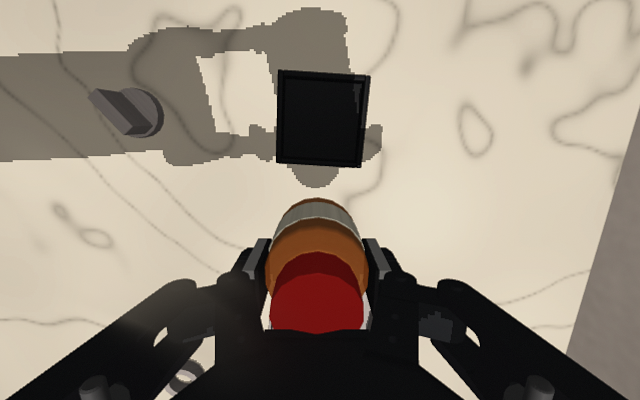

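The view shows the bay at (278-370, 70-167), so its centre is near (0.634, 0.242). The bottle is held upright, and the plug's bar runs diagonally near (125,112).

apply_moves(
  steps=[
    [0.1,0.005,0,0],
    [0.13,0.005,0,0],
    [0.13,0.005,0,0],
    [0.1,0.005,0,0],
    [0,0,0,0],
    [0,0,0.1,0],
    [0,0,0.12,0],
    [0,0,0.12,0],
    [0,0,0.12,0],
    [0,0,0.1,0],
    [0,0,0.07,0],
    [0,0,0.04,0],
    [0,0,0.03,0],
    [0,0,0.02,0],
    [0,0,0,0],
    [0,0,0,0],
  ],
)

```text
time: 33.5
tcp_pos: [0.6363, 0.2418, 0.0095]
ee_rot: [179.9, -0.0, 90.0]
force: [1.0, -0.2, -1.2]
gripper_width: 0.0481
grip_force: 62.2
```

apply_moves(
  steps=[
    [0,-0.01,0.02,0],
    [0,0,0.02,0],
    [0,0,0.02,0],
    [0,0,0.01,0],
    [0,0,0.008,0],
    [0,0,0,0],
    [0,0,0,0],
  ],
)

```text
time: 34.08
tcp_pos: [0.6343, 0.2416, -0.003]
ee_rot: [180.0, -0.0, 90.0]
force: [0.9, 0.1, -1.6]
gripper_width: 0.0481
grip_force: 62.2
```

apply_moves(
  steps=[
    [0,0,0.008,0],
    [0,0,0.005,0],
    [0,0,0,0],
  ],
)

```text
time: 34.33
tcp_pos: [0.6343, 0.2417, -0.0031]
ee_rot: [-180.0, 0.0, 90.0]
force: [-4.3, -2.0, 5.0]
gripper_width: 0.0479
grip_force: 63.1
```

apply_moves(
  steps=[
    [0,0,0,0],
    [0,0,0,0],
    [0,0,0,0],
    [0,0,0,0],
    [0,0,0,0],
    [0,0,0,0],
    [0,0,0,0],
    [0,0,0,0],
    [0,0,-0.08,0],
    [0,0,-0.15,0],
    [0,0,-0.18,0],
    [0,0,-0.18,0],
    [0,0,-0.18,0],
    [0,0,-0.18,0],
    [0,0,-0.18,0],
    [0,0,0,0],
  ],
  hand=1,
)

```text
time: 35.67
tcp_pos: [0.639, 0.2432, 0.1736]
ee_rot: [179.2, -0.2, 90.0]
force: [0.6, -0.5, 0.5]
gripper_width: 0.0852
grip_force: 0.0
```

```bash
cat >> h.py <<'E'
def redcap():
    c=robot.calibration("top");a=robot.get_image("top")
    h=cv2.cvtColor(a,cv2.COLOR_RGB2HSV);m=((h[...,0]<6)|(h[...,0]>174))&(h[...,1]>120)&(h[...,2]>60)
    n,l,st,ce=cv2.connectedComponentsWithStats(m.astype(np.uint8))
    for i in range(1,n):
        if st[i,4]>30: print("red",st[i],ce[i],ray("top",*ce[i],.085,c).round(4))
E
python3 - <<'E'
from h import *
s=robot.read_state();print(s["tcp_pos"])
c=robot.calibration("wrist");a=robot.get_image("wrist")
h=cv2.cvtColor(a,cv2.COLOR_RGB2HSV);m=((h[...,0]<6)|(h[...,0]>174))&(h[...,1]>150)&(h[...,2]>60)
n,l,st,ce=cv2.connectedComponentsWithStats(m.astype(np.uint8));i=1+st[1:,4].argmax();x,y,w,hh=st[i][:4];print(st[i],ray("wrist",x+w/2,y+hh/2,.085,c))
# plug: measure from old picture pixel corners (bay.png) not needed yet
redcap()
E
```

```text
[0.63898013 0.24316092 0.1735779 ]
[ 293  177   36   39 1056] [0.63585531 0.24301562 0.085     ]
red [234 151   8  11  54] [237.72222222 155.61111111] [0.6374 0.2317 0.085 ]
```

The bottle stands in the bay. Next is the plug: I'll move over it and measure the bar.

apply_moves(
  steps=[
    [-0.01,-0.11,0,0],
    [-0.01,-0.13,0,0],
    [-0.01,-0.13,0,0],
    [-0.01,-0.13,0,0],
    [-0.01,-0.13,0,0],
    [0,-0.13,0,0],
    [0,-0.13,0,0],
    [0,-0.13,0,0],
    [0,-0.11,0,0],
    [0,-0.06,0,0],
    [0,0,0,0],
    [0,0,0,0],
  ],
)

```text
time: 36.77
tcp_pos: [0.4554, 0.2339, 0.1639]
ee_rot: [-180.0, 0.0, 90.0]
force: [0.3, -0.2, -0.3]
gripper_width: 0.0854
grip_force: 0.0
```

```bash
python3 - <<'E'
from h import *
s=robot.read_state();print(s["tcp_pos"],s["ee_rot"])
c=robot.calibration("wrist");a=robot.get_image("wrist");cv2.imwrite("pics/plug.png",a[:,:,::-1])
u,v=pix("wrist",[.456,.249,.044],c);print(u,v)
u0,v0=int(u)-50,int(v)-50
g=cv2.resize(cv2.cvtColor(a[v0:v0+100,u0:u0+100],cv2.COLOR_RGB2GRAY),None,fx=4,fy=4,interpolation=cv2.INTER_CUBIC)
L=cv2.createLineSegmentDetector().detect(g)[0][:,0]
for x1,y1,x2,y2 in L:
    if np.hypot(x2-x1,y2-y1)>50:
        p=ray("wrist",u0+x1/4,v0+y1/4,.044,c);q=ray("wrist",u0+x2/4,v0+y2/4,.044,c);d=q-p
        print((u0+x1/4).round(),(v0+y1/4).round(),(u0+x2/4).round(),(v0+y2/4).round(),p[:2].round(4),q[:2].round(4),np.linalg.norm(d).round(3),np.degrees(np.arctan2(d[1],d[0])).round(1)%180)
E
```

```text
[0.45535695 0.23392267 0.16393266] [-1.79973350e+02  2.57261170e-02  9.00366571e+01]
316.16124527124185 174.9306531944891
332.0 184.0 317.0 166.0 [0.4737 0.2385] [0.4573 0.2587] 0.026 129.0
318.0 166.0 305.0 166.0 [0.4577 0.2587] [0.444  0.2587] 0.014 0.30000000000001137
295.0 146.0 281.0 146.0 [0.4338 0.2796] [0.4198 0.2796] 0.014 0.0
350.0 146.0 331.0 146.0 [0.4912 0.2796] [0.472  0.2797] 0.019 179.9
305.0 167.0 324.0 190.0 [0.4438 0.258 ] [0.465  0.2322] 0.033 129.5
311.0 154.0 319.0 164.0 [0.4504 0.2714] [0.4589 0.2612] 0.013 129.8
```

apply_moves(
  steps=[
    [0.06,0.013,0,0],
    [0.043,0,0,0],
    [0,0,0,-0.0364],
    [0,0,0,-0.0364],
    [0,0,0,-0.0364],
    [0,0,0,-0.0364],
    [0,0,0,-0.0364],
    [0,0,0,-0.0364],
    [0,0,0,0],
    [0,0,0,0],
  ],
)

```text
time: 37.65
tcp_pos: [0.4582, 0.2501, 0.1645]
ee_rot: [180.0, -0.0, 129.2]
force: [-0.4, -0.2, 0.5]
gripper_width: 0.0856
grip_force: 0.0
```

apply_moves(
  steps=[
    [0,0,0.08,0],
    [0,0,0.14,0],
    [0,0,0.14,0],
    [0,0,0.14,0],
    [0,0,0.14,0],
    [0,0,0.14,0],
    [0,0,0.12,0],
    [0,0,0.1,0],
    [0,0,0.08,0],
    [0,0,0.05,0],
    [0,0,0.04,0],
    [0,0,0.01,0],
    [0,0,0,0],
    [0,0,0,0],
  ],
)

```text
time: 38.82
tcp_pos: [0.4583, 0.2499, -0.0118]
ee_rot: [179.9, 0.0, 129.3]
force: [-0.2, -0.0, 0.0]
gripper_width: 0.0853
grip_force: 0.0
```

apply_moves(
  steps=[
    [0,0,0,0],
    [0,0,0,0],
    [0,0,0,0],
    [0,0,0,0],
    [0,0,0,0],
    [0,0,0,0],
    [0,0,0,0],
    [0,0,0,0],
    [0,0,0,0],
    [0,0,0,0],
  ],
  hand=-1,
)

```text
time: 39.65
tcp_pos: [0.458, 0.2497, -0.0121]
ee_rot: [180.0, 0.0, 129.3]
force: [1.1, -1.0, 3.4]
gripper_width: 0.0108
grip_force: 60.8
```

apply_moves(
  steps=[
    [0,0,-0.04,0],
    [0,0,-0.08,0],
    [0,0,-0.14,0],
    [0,0,-0.14,0],
    [0,0,-0.14,0],
    [0,0,-0.12,0],
    [0,0,-0.06,0],
    [0,0,0,0],
  ],
)

```text
time: 40.32
tcp_pos: [0.4595, 0.2504, 0.0985]
ee_rot: [179.7, 0.1, 129.3]
force: [-0.1, 0.7, -2.1]
gripper_width: 0.0106
grip_force: 60.3
```

apply_moves(
  steps=[
    [-0.08,0.004,0,0],
    [-0.14,0.007,0,0],
    [-0.17,0.009,0,0],
    [-0.17,0.009,0,0],
    [-0.17,0.009,0,0],
    [-0.17,0.009,0,0],
    [-0.17,0.009,0,0],
    [-0.17,0.009,0,0],
    [-0.17,0.009,0,0],
    [-0.17,0.009,0,0],
    [-0.14,0.007,0,0],
    [-0.08,0.004,0,0],
    [0,0,0,0],
    [0,0,0,0],
  ],
)

```text
time: 41.48
tcp_pos: [0.6383, 0.0491, 0.094]
ee_rot: [-179.9, -0.1, 129.2]
force: [-0.6, 0.3, -2.1]
gripper_width: 0.0108
grip_force: 60.2
```

Lower to about TCP −0.009 (103 mm).

apply_moves(
  steps=[
    [0,0,0.08,0],
    [0,0,0.13,0],
    [0,0,0.13,0],
    [0,0,0.12,0],
    [0,0,0.08,0],
    [0,0,0.05,0],
    [0,0,0.03,0],
    [0,0,0.02,0],
    [0,0,0.01,0],
    [0,0,0,0],
    [0,0,0.01,0],
    [0,0,0.01,0],
    [0,0,0,0],
  ],
)

```text
time: 42.57
tcp_pos: [0.6398, 0.0495, -0.0046]
ee_rot: [180.0, 0.0, 129.3]
force: [-0.8, -0.5, -1.1]
gripper_width: 0.0108
grip_force: 60.2
```

apply_moves(
  steps=[
    [0,0,0.01,0],
    [0,0,0.01,0],
    [0,0,0.01,0],
    [0,0,0,0],
  ],
)

```text
time: 42.9
tcp_pos: [0.6398, 0.0496, -0.0091]
ee_rot: [180.0, 0.0, 129.3]
force: [-1.3, -0.3, 1.0]
gripper_width: 0.0109
grip_force: 60.6
```

apply_moves(
  steps=[
    [0,0,0,0],
    [0,0,0,0],
    [0,0,0,0],
    [0,0,0,0],
    [0,0,0,0],
    [0,0,0,0],
    [0,0,0,0],
    [0,0,0,0],
    [0,0,-0.08,0],
    [0,0,-0.15,0],
    [0,0,-0.18,0],
    [0,0,-0.18,0],
    [0,0,-0.18,0],
    [0,0,-0.18,0],
    [0,0,-0.18,0],
    [0,0,0,0],
  ],
  hand=1,
)

```text
time: 44.23
tcp_pos: [0.6447, 0.0497, 0.1687]
ee_rot: [179.4, 0.5, 129.3]
force: [0.9, -0.1, 1.1]
gripper_width: 0.0857
grip_force: 0.0
```

apply_moves(
  steps=[
    [0,0,0,0.0364],
    [0,0,0,0.0364],
    [0,0,0,0.0364],
    [0,0,0,0.0364],
    [0,0,0,0.0364],
    [0,0,0,0.0364],
    [-0.06,-0.09,0,0],
    [-0.09,-0.135,0,0],
    [-0.09,-0.135,0,0],
    [-0.09,-0.135,0,0],
    [-0.09,-0.135,0,0],
    [-0.09,-0.135,0,0],
    [-0.09,-0.135,0,0],
    [-0.09,-0.135,0,0],
    [-0.07,-0.1,0,0],
    [-0.04,-0.06,0,0],
    [0,0,0,0],
    [0,0,0,0],
  ],
)

```text
time: 45.73
tcp_pos: [0.4608, -0.0705, 0.1605]
ee_rot: [179.9, -0.0, 89.9]
force: [-0.1, -0.5, -0.6]
gripper_width: 0.0853
grip_force: 0.0
```

```bash
python3 - <<'E'
from h import *
s=robot.read_state();print(s["tcp_pos"],s["ee_rot"])
circ("wrist",.46,-.072,.016,.024,.12);circ("wrist",.46,-.072,.016,.015,.12)
redcap()
E
```

```text
[ 0.46079084 -0.07051566  0.16049634] [ 1.79913804e+02 -9.07097978e-03  8.99456969e+01]
wrist rp 20.4
(np.float32(315.4), np.float32(187.1)) 19.9 [ 0.4608 -0.0744  0.016 ]
(np.float32(313.1), np.float32(180.0)) 19.5 [ 0.4582 -0.0659  0.016 ]
(np.float32(321.0), np.float32(180.4)) 19.7 [ 0.4674 -0.0663  0.016 ]
(np.float32(322.9), np.float32(184.9)) 19.7 [ 0.4696 -0.0717  0.016 ]
(np.float32(309.4), np.float32(185.2)) 19.0 [ 0.4537 -0.0721  0.016 ]
(np.float32(321.0), np.float32(188.2)) 18.9 [ 0.4674 -0.0758  0.016 ]
wrist rp 12.8
(np.float32(315.6), np.float32(186.6)) 12.8 [ 0.4616 -0.0736  0.016 ]
(np.float32(314.1), np.float32(181.0)) 12.9 [ 0.4599 -0.0669  0.016 ]
(np.float32(322.8), np.float32(187.0)) 12.9 [ 0.47   -0.0741  0.016 ]
(np.float32(318.2), np.float32(180.6)) 12.8 [ 0.4647 -0.0665  0.016 ]
(np.float32(310.0), np.float32(181.0)) 12.8 [ 0.4551 -0.0669  0.016 ]
(np.float32(309.2), np.float32(191.5)) 13.0 [ 0.4541 -0.0795  0.016 ]
red [229 151  13  12 126] [234.79365079 156.57142857] [0.6346 0.2404 0.085 ]
```

apply_moves(
  steps=[
    [-0.023,0.001,0.06,0],
    [0,0,0.14,0],
    [0,0,0.14,0],
    [0,0,0.14,0],
    [0,0,0.14,0],
    [0,0,0.14,0],
    [0,0,0.14,0],
    [0,0,0.12,0],
    [0,0,0.1,0],
    [0,0,0.07,0],
    [0,0,0.05,0],
    [0,0,0.03,0],
    [0,0,0,0],
    [0,0,0,0],
  ],
)

```text
time: 47.05
tcp_pos: [0.461, -0.074, -0.0302]
ee_rot: [180.0, 0.0, 90.0]
force: [0.1, 0.7, 0.5]
gripper_width: 0.0855
grip_force: 0.0
```

apply_moves(
  steps=[
    [0,0,0.012,0],
    [0,0,0,0],
    [0,0,0,0],
    [0,0,0,0],
    [0,0,0,0],
    [0,0,0,0],
    [0,0,0,0],
    [0,0,0,0],
    [0,0,0,0],
    [0,0,0,0],
  ],
  hand=-1,
)

```text
time: 47.88
tcp_pos: [0.4609, -0.074, -0.0309]
ee_rot: [180.0, 0.0, 90.0]
force: [-1.7, 0.8, 8.1]
gripper_width: 0.0457
grip_force: 60.0
```

apply_moves(
  steps=[
    [0,0,-0.04,0],
    [0,0,-0.08,0],
    [0,0,-0.14,0],
    [0,0,-0.14,0],
    [0,0,-0.14,0],
    [0,0,-0.14,0],
    [0,0,-0.08,0],
    [0,0,-0.04,0],
    [0,0,0,0],
  ],
)

```text
time: 48.63
tcp_pos: [0.4618, -0.0742, 0.0894]
ee_rot: [179.8, 0.1, 90.0]
force: [0.5, -0.2, -2.0]
gripper_width: 0.0456
grip_force: 61.6
```

apply_moves(
  steps=[
    [0.02,0.06,0,0],
    [0.035,0.117,0,0],
    [0.035,0.12,0,0],
    [0.035,0.12,0,0],
    [0.035,0.12,0,0],
    [0.035,0.12,0,0],
    [0.035,0.12,0,0],
    [0.035,0.12,0,0],
    [0.035,0.12,0,0],
    [0.025,0.08,0,0],
    [0.015,0.05,0,0],
    [0,0,0,0.019],
    [0,0,0,0.019],
    [0,0,0,0],
    [0,0,0,0],
  ],
)

```text
time: 49.88
tcp_pos: [0.6315, -0.0226, 0.0863]
ee_rot: [-179.9, 0.0, 83.3]
force: [0.2, -0.8, -0.4]
gripper_width: 0.0457
grip_force: 61.6
```

apply_moves(
  steps=[
    [0,0,0.08,0],
    [0,0,0.13,0],
    [0,0,0.13,0],
    [0,0,0.12,0],
    [0,0,0.1,0],
    [0,0,0.07,0],
    [0,0,0.04,0],
    [0,0,0.03,0],
    [0,0,0.02,0],
    [0,0,0.01,0],
    [0,0,0,0],
    [0,0,0,0],
  ],
)

```text
time: 50.88
tcp_pos: [0.6333, -0.0229, -0.0209]
ee_rot: [179.9, -0.0, 83.2]
force: [-0.1, -0.0, -1.6]
gripper_width: 0.0454
grip_force: 61.7
```

apply_moves(
  steps=[
    [0,0,0.015,0],
    [0,0,0.015,0],
    [0,0,0.01,0],
    [0,0,0.008,0],
    [0,0,0,0],
  ],
)

```text
time: 51.3
tcp_pos: [0.6327, -0.0229, -0.0278]
ee_rot: [-180.0, 0.0, 83.2]
force: [-2.2, 0.1, 5.1]
gripper_width: 0.0453
grip_force: 62.2
```

apply_moves(
  steps=[
    [0,0,0,0],
    [0,0,0,0],
    [0,0,0,0],
    [0,0,0,0],
    [0,0,0,0],
    [0,0,0,0],
    [0,0,-0.08,0],
    [0,0,-0.15,0],
    [0,0,-0.18,0],
    [0,0,-0.18,0],
    [0,0,-0.18,0],
    [0,0,-0.18,0],
    [0,0,-0.18,0],
    [0,0,-0.18,0],
    [0,0,-0.18,0],
    [0,0,0,0],
  ],
  hand=0.45,
)

```text
time: 52.63
tcp_pos: [0.6373, -0.0233, 0.2031]
ee_rot: [179.2, -0.0, 83.2]
force: [0.7, -0.3, 1.3]
gripper_width: 0.0616
grip_force: 0.0
```

apply_moves(
  steps=[
    [0,-0.15,-0.1,0],
    [0,-0.2,-0.1,0],
    [0,-0.2,0,0],
    [0,-0.2,0,0],
    [0,-0.2,0,0],
    [0,-0.2,0,0],
    [0,-0.2,0,0],
    [0,-0.2,0,0],
    [0,-0.1,0,0],
    [0,0,0,0],
    [0,0,0,0],
  ],
)

```text
time: 53.55
tcp_pos: [0.3866, 0.0066, 0.2249]
ee_rot: [179.9, -0.0, 83.2]
force: [0.2, -0.2, -0.0]
gripper_width: 0.0617
grip_force: 0.0
```

```bash
python3 - <<'E'
from h import *
s=robot.read_state();print(s["tcp_pos"],s["gripper_width"])
redcap()
for a in [(.632,-.023,.019,.024),(.632,-.023,.019,.015),(.64,.05,.015,.023),(.64,-.223,.054,.033),(.64,-.223,.054,.030),(.631,-.312,.088,.023),(.631,-.312,.088,.02)]: print(a);circ("top",*a,.15,.025)
for a in [(.632,-.023,.019,.024),(.64,.05,.015,.023),(.64,-.223,.054,.033),(.631,-.312,.084,.023)]: print(a);circ("side",*a,.15,.02)
E
```

```text
[0.38664299 0.00662107 0.22487606] 0.06171262158261538
red [229 151  13  13 128] [234.8515625 156.6328125] [0.6344 0.2402 0.085 ]
(0.632, -0.023, 0.019, 0.024)
top rp 7.6
(np.float32(323.1), np.float32(161.1)) 7.7 [ 0.6308 -0.0242  0.019 ]
(0.632, -0.023, 0.019, 0.015)
top rp 4.7
(0.64, 0.05, 0.015, 0.023)
top rp 7.2
(0.64, -0.223, 0.054, 0.033)
top rp 10.5
(np.float32(382.9), np.float32(157.4)) 10.1 [ 0.6312 -0.207   0.054 ]
(np.float32(388.9), np.float32(153.6)) 10.1 [ 0.6426 -0.2259  0.054 ]
(np.float32(385.9), np.float32(158.1)) 10.0 [ 0.6286 -0.2161  0.054 ]
(0.64, -0.223, 0.054, 0.03)
top rp 9.6
(np.float32(383.1), np.float32(157.6)) 9.7 [ 0.6304 -0.2078  0.054 ]
(np.float32(388.8), np.float32(153.5)) 9.3 [ 0.643  -0.2256  0.054 ]
(0.631, -0.312, 0.088, 0.023)
top rp 7.4
(np.float32(422.4), np.float32(150.6)) 7.4 [ 0.6417 -0.3205  0.088 ]
(0.631, -0.312, 0.088, 0.02)
top rp 6.5
(np.float32(419.6), np.float32(154.2)) 6.1 [ 0.6307 -0.3117  0.088 ]
(0.632, -0.023, 0.019, 0.024)
side rp 8.8
(np.float32(288.6), np.float32(187.0)) 8.7 [ 0.6261 -0.0203  0.019 ]
(0.64, 0.05, 0.015, 0.023)
side rp 8.7
(0.64, -0.223, 0.054, 0.033)
side rp 10.9
(np.float32(327.4), np.float32(133.6)) 11.2 [ 0.6543 -0.2494  0.054 ]
(0.631, -0.312, 0.084, 0.023)
side rp 7.3
```

Fresh fits show the collar in the pan, the bottle in the bay and both beakers in the tray where I released them. The plug met the pan floor at the expected height before I let go. Handing in.

```bash
python3 -c "
from rig import robot
print(robot.job_done())"
```

```text
the job is handed in; nothing more can be done
None
```

I handed the job in at about 54 s of the 134 s allowed, with both beakers upright in the wash tray, the plug and collar in the steel pan and the bottle in its bay; the hand-in gave no verdict, and I didn't re-check the plug by camera after releasing it.

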